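# Weigh a jar of screws on the counter balance

## Robot

A 6-joint arm with a two-finger parallel gripper is mounted at the origin on a cart in front of the work surface, level with it; the furniture and walls round the work are solid. World frame = base frame: x ahead of the robot, y to its left, z up, the work surface at z = 0. Lengths are in mm, angles in rad, forces in N, time in s.
With the tool pointing down it reaches from about 400 to 925 mm from the base axis. Payload 3.4 kg.
Tool frame: the origin (TCP) lies between the finger pads; the fingertips stand 8 mm ahead of it and the grasp point (between the pads) lies 11 mm behind it (bot.finger_overhang is the distance from the TCP to the fingertips, in mm); z points along the fingers, y is the line along which they close (so a half turn about z gives the same grasp; the last joint's range is limited). The gripper opens to 85 mm and grips with 20 to 120 N. Pads are 22 mm wide; open, the fingers measure 114 mm over their backs; the gripper's body (76 mm by 85 mm) begins 54 mm behind the grasp point. The pads swing forward as they close: fully open they stand 13 mm farther back than shut.
Start: joints at [-1.262, 0.307, 1.506, -0, 1.328, -0.073], TCP at [214.217, -533.612, 239.305] pointing down, gripper open.
Joint ranges: [-3.12, 3.12], [-1.05, 2.28], [0.14, 2.33], [-1.42, 4.57], [0.1, 2.73], [-2.68, 2.68]. Speed limits (rad/s): [2.57, 2.57, 3.14, 3.14, 3.14, 3.14].

## Interface

Orientations are given as a rotation vector (axis times angle).
In Python, from workcell import bot, viewer, telemetry gives the robot as it stands (bot), with the cameras (viewer) and the readings (telemetry).
- The arm moves only by the tool send_path, called after "Call:" as name(argument=value, ...) on one line, values as JSON. Schema: {"type":"object","properties":{"deltas":{"type":"string"},"aperture":{"type":"number"},"force":{"type":"number"},"only":{"type":"string"},"quiet":{"type":"boolean"},"lines":{"type":"string"}},"required":["deltas"],"additionalProperties":false}. deltas is a string of 1 to 8 rows, parted by a bar, with the numbers parted by commas; each row has 6 numbers: dx, dy, dz in shares of 500 mm (1.0 is 500 mm), then a rotation vector rx, ry, rz in normalised numbers (1 is pi rad); each row is the pose to reach, as a shift and turn from the pose commanded when the call began, along the tool's axes at that moment; what a row does not reach only later rows make up. A row lasts 1/10 s, in which the tool goes at most 50 mm and 0.15 rad, less where a joint would pass 70% of its speed; a pose out of reach is approached as far as the arm can. aperture is the finger opening in mm, set as the call begins (left out keeps the last). The fingers move at their own pace and stop on an object; force is the grip in N (left out, the last holds). Time passes only in rows, so rows that do not move let the fingers close. The tool returns the time, the measured TCP pose, the force, the opening and the grip force at its end. only (a regular expression) keeps the lines of the reply that match it, lines (a string "A,B") keeps lines A to B, and quiet returns only ok. No shift or turn number may pass 1 either way. Input that does not fit is refused with a message, and nothing moves.
- telemetry.get_obs(): the state, without advancing time (a new reading comes with each control period).
- viewer.camera(name): name is "scene" or "top" or "wrist"; returns a dict with "pixels" (480x640x3 uint8, red, green, blue), "fx", "fy", "cx", "cy" (pixels), "dist_coeffs" ([k1, k2, p1, p2, k3] as OpenCV has them; the pictures are not rectified), "R" (3x3) and "t" (3): a world point X has camera coordinates R X + t; the wrist camera has in their place "tool_from_camera" (4x4, takes a point from camera to tool coordinates, whose origin is the TCP and whose axes are the flange's). Camera axes: x right, y down, z forward; pixel columns grow to the right and rows downward; lengths in mm; the calibration is good to about 2 mm. A picture is of the moment at which its call begins: read the wrist's pose just before it. There is no depth.
- bot.finish_job(): hands the job in; it is judged then, once.
The state is a dict: "time_s": time; "joint_positions": joint angles; "joint_velocities": joint speeds; "joint_torque": joint torques, N m; "position": TCP position; "orientation": TCP orientation; "ft_force": force on the tool from outside, world axes, zero at the start; "moment": the same for the moment, N m; "gripper_width": finger opening in mm; "grip_force": force on a finger pad.
Only numpy, scipy, OpenCV 4.12 (cv2) and the standard library are available. Lean on these libraries where they do the work, as an engineer would, in place of code of your own. Each camera call takes 0.05 s, during which the arm holds its last target. There are 200 camera calls.

## Task

Weigh the jar of screws for the stock count; it stands on one pan of the counter balance. Gently stand the large aluminium weight on the empty pan, and the small one beside it only if it is needed, and slide the brass poise along its bar until the beam stays level. Leave the jar where it stands, leave the other things on the cart alone, and leave a weight that is not needed standing on the cart.

Things in the scene. Friction and masses are not known exactly. Their poses are not given: they have to be found in the camera images.
- balance: Fixed grey counter balance, pans on top, 386 mm over the pans, base 130 x 215 mm. Origin under the middle of the base, on the cart. Its x points away from the robot's side, y along the beam to the load pan, z up. A white index plate stands up in the middle (top at z = 173 mm, 34 mm to +x); the beam's pointer covers its thick centre mark when the beam is level.
- pivot (a point): The beam's pivot, 72 mm above the cart. Level with empty pans and poise at 0. Between its stops the beam tilts in proportion to the imbalance: 0.00115 rad per gram on a pan, 0.00166 rad per mm of poise (towards the weight pan: positive). At a stop the imbalance is thus 130 g or more. Where on a pan a load stands does not matter.
- beam (a joint): Tilt of the beam about the balance's x axis, rad: 0 level, negative when the load pan is down, stops at -0.15 and +0.15. It swings freely and settles in about 1.5 s. The pans stay horizontal as it tilts.
- load_pan_floor (a point): Middle of the upper face of the load pan (round aluminium dish, inner diameter 126 mm, rim 6 mm higher), 125 mm from the pivot to the balance's +y; 94 mm above the cart when level, 75 mm when fully down. The screw jar stands on it.
- weight_pan_floor (a point): The same point of the equal, empty pan, 125 mm from the pivot to the balance's -y; 94 mm above the cart when level, 113 mm when fully up. Site axes: those of the balance. It gives way when pressed. Both weights fit on it side by side.
- poise (a joint): Position of the brass poise along its bar, m: 0 at the end nearer the load pan, 0.10 at the end nearer the weight pan. It stays where it is left (friction 0.6 N). Each mm towards the weight pan is worth 1.44 g on that pan: 144 g over the whole travel. A brass nut fixed beyond that end of the bar is the zero adjustment: not to be used.
- poise_grip (a point): Where to grip the poise, an upright brass block 22 mm along the bar, 24 mm across, 46 mm high: on its centre line, 6 mm below its top, 28 mm above the bar's centre. The bar (12 mm high, 6 mm thick) runs along the balance's y, 100 mm to -x of the beam, its centre 90 mm above the cart when level; it tilts with the beam. Site axes: those of the beam.
- screw_jar: Closed white jar of small screws with a black ribbed lid, 59 mm diameter, 64 mm high, standing on the load pan. Origin in the middle of its underside. How full it is cannot be seen: its mass is 290 to 480 g.
- large_weight: Turned aluminium weight of 240 g: body 52 mm diameter, 38 mm high, with a round knob of 22 mm diameter from 44 to 68 mm height (top). Origin in the middle of its underside, z up. Grip it by the knob.
- small_weight: The same of 120 g: body 40 mm diameter, 30 mm high, knob of 20 mm diameter from 36 to 58 mm height. Origin in the middle of its underside.
- dropper: Bystander: oil dropper bottle, 36 mm diameter, 97 mm high, standing on the cart.
- note_pad: Bystander: yellow note pad 81 x 81 x 13 mm.
- marker: Bystander: marker pen 135 mm long, 14 mm thick.

How it is judged (in metres and radians):
At the end, for the whole second after the job is handed in: The beam rests level within 0.02 rad. The jar stands on its pan (centre within 30 mm of the pan's). The large weight stands upright on the other pan, its centre within 50 mm of the pan's; the small weight stands upright there too or on the cart. All at rest (value of joint beam between -0.02 and 0.02 rad and velocity of joint beam between -0.05 and 0.05 rad/s and horizontal distance between screw_jar and load_pan_floor below 0.03 m and z of screw_jar in the frame of load_pan_floor below 0.006 m and angle between each of screw_jar, large_weight, small_weight's own z axis and vertical below 0.1 rad and horizontal distance between large_weight and weight_pan_floor below 0.05 m and z of large_weight in the frame of weight_pan_floor between -0.006 and 0.006 m and linear speed of each of large_weight, small_weight below 0.02 m/s and ((horizontal distance between large_weight and weight_pan_floor below 0.05 m and z of large_weight in the frame of weight_pan_floor between -0.006 and 0.006 m) or height (world z) of large_weight between -0.006 and 0.006 m) and ((horizontal distance between small_weight and weight_pan_floor below 0.05 m and z of small_weight in the frame of weight_pan_floor between -0.006 and 0.006 m) or height (world z) of small_weight between -0.006 and 0.006 m)); the robot touches nothing.
It fails at once if dropper, pad or marker moved more than 30 mm (distance of any of dropper, note_pad, marker from where it was at the start of the episode above 0.03 m).
It fails at once if the jar pushed about on its pan or off it (horizontal distance between screw_jar and load_pan_floor above 0.04 m).
It fails at once if a weight dropped on the pan (over 0.4 m/s within 30 mm above it) or pressed on it with over 25 N ((horizontal distance between large_weight and weight_pan_floor below 0.05 m and z of large_weight in the frame of weight_pan_floor below 0.03 m and linear speed of large_weight above 0.4 m/s) or contact force between any of large_weight, small_weight and weight_pan above 25 N or (horizontal distance between small_weight and weight_pan_floor below 0.05 m and z of small_weight in the frame of weight_pan_floor below 0.03 m and linear speed of small_weight above 0.4 m/s)).
It also fails if it takes over 67 s, if anything falls off the work surface, if the arm or the gripper's body presses on something with over 40 N, if the wrist force passes 120 N, or if a joint passes its speed limit or range.

## Working session

There is one attempt and no reset: what is moved stays moved. The work goes in short steps, Python scripts to look and compute and a tool call to move; the robot and the scene stay as the last step left them, time stands still between calls to the robot, and variables do not carry over. Pictures are saved under pics/ and viewed, at most 10 in all, crops included, and the job is handed in when it is done.

```bash
ls; mkdir -p pics
```

Run:
```python
from workcell import bot, viewer, telemetry
import cv2,pickle
d={}
for n in("scene","top","wrist"):
    o=telemetry.get_obs();c=viewer.camera(n);c['obs']=o;d[n]=c
    if n!="wrist": cv2.imwrite(f"pics/{n}0.png",c["pixels"][:,:,::-1])
    print(n,{k:v for k,v in c.items() if k not in("pixels","obs")})
pickle.dump(d,open("c0.pkl","wb"));print(o)
```

```text
pics
workcell.py
scene {'fx': 568.6394581093542, 'fy': 568.6394581093542, 'cx': 316.566956193242, 'cy': 238.79360845702226, 'dist_coeffs': array([0.02930731, 0.        , 0.        , 0.        , 0.        ]), 'R': array([[-0.86101989, -0.50848268,  0.00949286],
       [-0.29052835,  0.47646355, -0.82980465],
       [ 0.41741829, -0.71723626, -0.55797323]]), 't': array([429.52460746, 245.81247537, 984.96943632])}
top {'fx': 516.109141796522, 'fy': 516.109141796522, 'cx': 322.67219525226346, 'cy': 236.35327790801728, 'dist_coeffs': array([-0.08658219,  0.        ,  0.        ,  0.        ,  0.        ]), 'R': array([[-0.02388071, -0.9996737 , -0.00906706],
       [-0.98855577,  0.02496452, -0.14877589],
       [ 0.1489537 ,  0.00541042, -0.98882937]]), 't': array([   9.75192893,  518.97032732, 1075.67462312])}
wrist {'fx': 352.1304438704296, 'fy': 352.1304438704296, 'cx': 323.8460371332992, 'cy': 241.17837194943328, 'dist_coeffs': array([-0.06942473,  0.        ,  0.        ,  0.        ,  0.        ]), 'tool_from_camera': array([[-4.95567563e-04, -9.61356735e-01, -2.75305253e-
[... 325 characters left out ...]
ay([-1.26249575e+00,  3.07495785e-01,  1.50755442e+00,  6.65914883e-06,
        1.32842111e+00, -7.35101712e-02]), 'joint_velocities': array([ 1.46092087e-03, -2.75266170e-03, -3.80037107e-03, -4.11946287e-05,
       -5.10265200e-04, -1.31764719e-04]), 'joint_torque': array([ 3.53884825e-04, -4.58531463e+01, -2.52607709e+01, -1.33714493e-04,
        5.56717016e-03, -8.55232003e-06]), 'position': array([ 214.02953041, -533.00797166,  238.47013077]), 'orientation': array([-3.08268673e+00, -5.95753969e-01,  3.35356579e-04]), 'ft_force': array([-0.0199642 ,  0.31549471,  0.90858929]), 'moment': array([ 0.09311436,  0.0386153 , -0.03027723]), 'grip_force': 0.0, 'gripper_width': 85.44620538711754}
```

View pics/scene0.png

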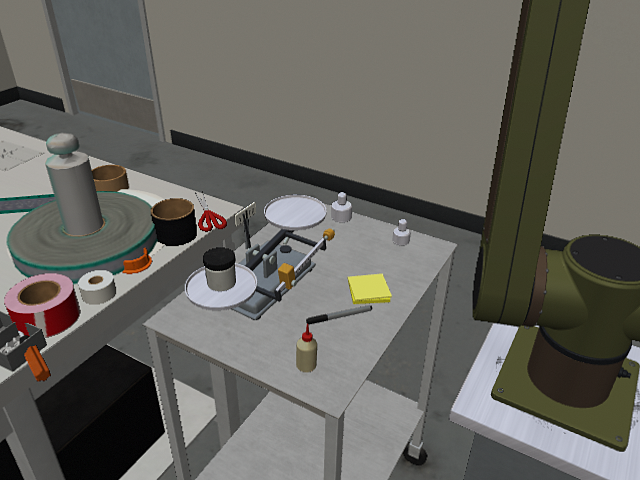

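View pics/top0.png

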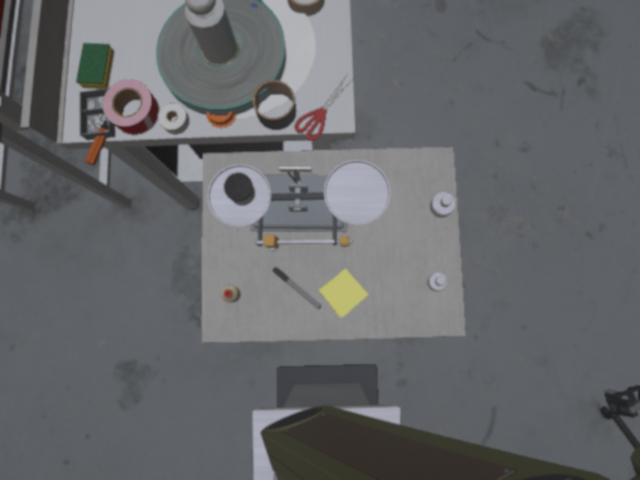

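The scene view shows the large weight at (341,208), the small one at (402,233), the empty pan at (295,212), the jar at (219,270) and the poise at (287,275). The top view shows them at (443,204), (438,281), (357,192), (239,187) and (270,241). The brass nut is at top (345,241).

Create h.py:
```python
import numpy as np,cv2
from scipy.spatial.transform import Rotation as Ro
def K(c): return np.array([[c['fx'],0,c['cx']],[0,c['fy'],c['cy']],[0,0,1]])
def ray(c,uv):
    n=cv2.undistortPoints(np.array([[uv]],float),K(c),c['dist_coeffs'])[0,0]
    v=np.array([*n,1.])
    if 'R' in c: R=c['R'];o=-R.T@c['t'];d=R.T@v
    else:
        T=c['tool_from_camera'];W=Ro.from_rotvec(c['obs']['orientation']).as_matrix()
        o=c['obs']['position']+W@T[:3,3];d=W@T[:3,:3]@v
    return o,d/np.linalg.norm(d)
def plane(c,uv,z):
    o,d=ray(c,uv);return o+d*(z-o[2])/d[2]
def tri(*cu):
    A=np.zeros((3,3));b=np.zeros(3);rs=[ray(c,u) for c,u in cu]
    for o,d in rs:
        P=np.eye(3)-np.outer(d,d);A+=P;b+=P@o
    X=np.linalg.solve(A,b)
    return X.round(1),[round(float(np.linalg.norm(np.cross(X-o,d))),1) for o,d in rs]
def proj(c,X):
    return cv2.projectPoints(np.array([X],float),cv2.Rodrigues(c['R'])[0],c['t'],K(c),c['dist_coeffs'])[0][0,0]
```

Run:
```python
import pickle,cv2,numpy as np
from h import *
d=pickle.load(open("c0.pkl","rb"))
def crop(c,x,y,w,h,s):
    p=cv2.resize(d[c]['pixels'][y:y+h,x:x+w,::-1],None,fx=s,fy=s,interpolation=cv2.INTER_CUBIC)
    for i in range(0,w,10): cv2.line(p,(i*s,0),(i*s,4 if (x+i)%50 else 12),(0,0,255),1)
    for i in range(0,h,10): cv2.line(p,(0,i*s),(4 if (y+i)%50 else 12,i*s),(0,0,255),1)
    return p
a=np.hstack([crop('scene',320,180,100,75,4),crop('top',400,180,100,75,4)])
b=np.hstack([crop('scene',240,180,100,75,4),crop('scene',260,225,100,75,4)])
cv2.imwrite("pics/crops.png",np.vstack([a,b]))
for n in('top','scene'):
    c=d[n];hsv=cv2.cvtColor(c['pixels'],cv2.COLOR_RGB2HSV)
    m=cv2.inRange(hsv,(10,120,90),(22,255,255))
    N,_,st,ce=cv2.connectedComponentsWithStats(m)
    print(n,[(st[i].tolist(),ce[i].round(1).tolist()) for i in range(1,N) if st[i,4]>25])
    m=cv2.inRange(hsv,(0,0,195),(180,40,255)) 
    N,_,st,ce=cv2.connectedComponentsWithStats(m)
    print(n,[(st[i].tolist(),ce[i].round(1).tolist()) for i in range(1,N) if 40<st[i,4]<6000 and st[i,0]>180 and 140<st[i,1]<300 and st[i,0]<500])
```

```text
top [([207, 112, 28, 15, 219], [219.9, 119.1]), ([86, 135, 19, 29, 239], [94.9, 148.7]), ([265, 236, 10, 10, 86], [269.2, 240.3]), ([341, 237, 7, 8, 39], [344.1, 240.8])]
top []
scene [([94, 165, 32, 26, 252], [107.2, 181.7]), ([176, 199, 9, 13, 53], [179.4, 205.5]), ([323, 229, 12, 11, 77], [328.6, 233.1]), ([122, 248, 29, 25, 317], [136.3, 264.0]), ([278, 263, 16, 26, 226], [284.7, 273.8]), ([95, 277, 8, 6, 31], [98.2, 279.0]), ([42, 281, 18, 19, 85], [51.9, 288.8]), ([18, 282, 23, 21, 44], [24.5, 291.3]), ([25, 345, 24, 36, 375], [35.2, 361.1])]
scene [([265, 198, 61, 29, 1336], [294.8, 211.9]), ([332, 201, 19, 10, 100], [340.5, 205.8]), ([394, 228, 15, 8, 62], [399.9, 232.1]), ([294, 238, 30, 33, 79], [308.3, 254.0]), ([185, 267, 71, 40, 1488], [220.5, 289.8])]
```

View pics/crops.png

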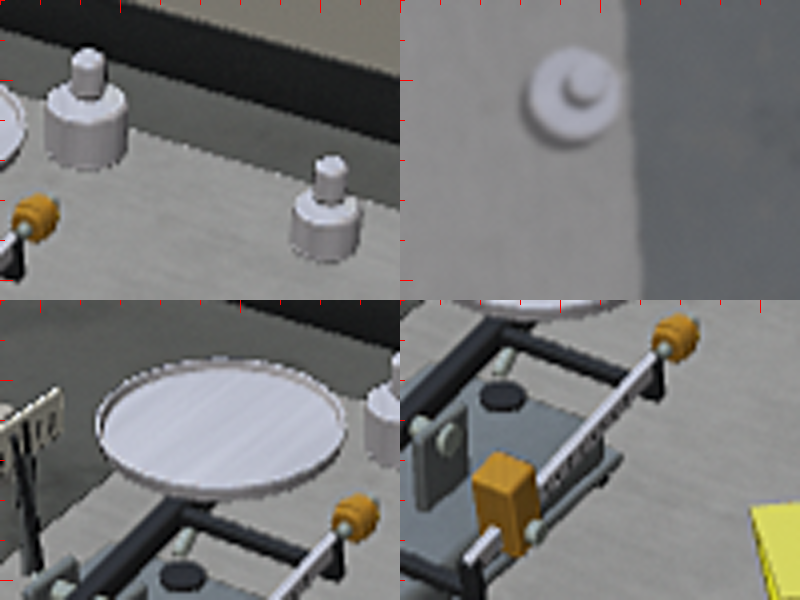

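The crops give these positions:
- **Knob tops in the scene view:** about (342.2,193.5) for the large weight and (402.5,220.2) for the small one.
- **Large knob in the top view:** about (447,200.5).
- **Empty pan rim:** centre (295.5,211.2) in the scene view.
- **Poise top face:** about (287,267) in the scene view.

Run:
```python
import pickle,cv2,numpy as np
from h import *
d=pickle.load(open("c0.pkl","rb"));t=d['top'];s=d['scene']
hsv=cv2.cvtColor(t['pixels'],cv2.COLOR_RGB2HSV)
g=hsv[...,2]
print('V at weight,bg,pan',g[204,440],g[220,430],g[195,357])
m=((hsv[...,2]>150)&(hsv[...,1]<40)).astype(np.uint8)
# bluish white test: B>R
p=t['pixels'].astype(int);m=((p[...,2]-p[...,0]>4)&(p[...,2]>150)).astype(np.uint8)
N,_,st,ce=cv2.connectedComponentsWithStats(m)
print([(st[i].tolist(),ce[i].round(1).tolist()) for i in range(1,N) if st[i,4]>60 and st[i,0]>180])
def hough(x,y,w,h,r0,r1,S=6):
    q=cv2.resize(g[y:y+h,x:x+w],None,fx=S,fy=S,interpolation=cv2.INTER_CUBIC)
    c=cv2.HoughCircles(q,cv2.HOUGH_GRADIENT,1.5,20,param1=60,param2=12,minRadius=r0*S,maxRadius=r1*S)
    return [] if c is None else [(round(x+a/S,1),round(y+b/S,1),round(r/S,1)) for a,b,r in c[0][:3]]
print('large knob',hough(435,190,24,24,4,7),'body',hough(425,185,40,40,10,15))
print('small knob',hough(428,269,22,22,3,7),'body',hough(420,262,40,40,7,12))
print('pan',hough(315,150,85,85,28,36,4),'loadpan',hough(200,155,80,80,28,36,4),'jar',hough(215,165,50,50,12,18,4))
for n,a,b in(('Lknob',(447,200.5),(342.2,193.5)),('poise',(269.5,240.3),(287,267))): print(n,tri((t,a),(s,b)))
print('L knob top@68',plane(t,(447,200.5),68),plane(s,(342.2,193.5),68))
print('S knob @58',plane(s,(402.5,220.2),58))
print('pan',plane(s,(295.5,211.2),119))
```

```text
V at weight,bg,pan 150 140 185
[([192, 0, 31, 26, 229], [210.0, 15.3]), ([263, 0, 92, 133, 6752], [320.4, 61.1]), ([259, 96, 32, 20, 470], [275.0, 105.6]), ([284, 141, 28, 11, 236], [297.0, 145.8]), ([324, 160, 67, 65, 3318], [357.0, 192.6]), ([207, 165, 64, 62, 2146], [239.1, 199.3]), ([433, 192, 22, 22, 349], [443.6, 202.2]), ([279, 239, 55, 4, 171], [307.4, 240.9]), ([430, 272, 17, 18, 211], [437.9, 280.5]), ([347, 407, 53, 16, 484], [380.2, 412.9]), ([253, 410, 46, 70, 1166], [263.8, 441.1])]
large knob [(np.float32(444.9), np.float32(202.9), np.float32(4.5)), (np.float32(439.4), np.float32(208.6), np.float32(4.1)), (np.float32(446.6), np.float32(199.6), np.float32(5.0))] body [(np.float32(443.1), np.float32(202.6), np.float32(10.9)), (np.float32(445.4), np.float32(200.1), np.float32(13.4)), (np.float32(448.6), np.float32(193.6), np.float32(11.0))]
small knob [] body []
pan [(np.float32(356.8), np.float32(193.7), np.float32(30.8)), (np.float32(359.8), np.float32(197.8), np.float32(35.8)), (np.float32(351.9), np.float32(192.2), np.float32(29.0))] loadpan [(np.float32(239.9), np.float32(196.4), np.float32(29.2)), (np.float32(242.2), np.float32(200.9), np.float32(33.8)), (np.float32(236.2), np.float32(192.3), np.float32(35.4))] jar [(np.float32(240.3), np.float32(188.4), np.float32(17.0)), (np.float32(242.6), np.float32(193.3), np.float32(12.2)), (np.float32(234.7), np.float32(186.2), np.float32(17.8))]
Lknob (array([ 585.6, -269.4,   69.2]), [0.6, 0.6])
poise (array([502.3, 103.7, 116.8]), [0.3, 0.3])
L knob top@68 [ 585.24098536 -269.96105388   68.        ] [ 587.18361827 -271.19515483   68.        ]
S knob @58 [ 417.86333406 -249.67363875   58.        ]
pan [594.07405951 -70.35161151 119.        ]
```

Add to h.py:
```python
def rel(o,X,yaw_y=None):
    """shift in tool axes from obs pose to world X; turn (tool rz) to bring tool y to world yaw"""
    W=Ro.from_rotvec(o['orientation']).as_matrix();s=W.T@(np.array(X)-o['position'])
    r=0
    if yaw_y is not None:
        cur=np.arctan2(W[1,1],W[0,1]);r=-((yaw_y-cur+np.pi/2)%np.pi-np.pi/2)
    return s.round(1),round(float(r),3),W.round(3).tolist()
```

Run:
```python
import pickle,cv2,numpy as np
from h import *
d=pickle.load(open("c0.pkl","rb"));t=d['top'];s=d['scene'];o=d['wrist']['obs']
print('pan',tri((t,(357.2,192.5)),(s,(295.5,211.2))))
print('load', plane(t,(239.2,195.8),81), plane(t,(357.2,192.5),119))
P=plane(t,(357.2,192.5),119);L=plane(t,(239.2,195.8),81)
print('axis yaw',np.arctan2(L[1]-P[1],L[0]-P[0])-np.pi/2, np.linalg.norm((L-P)[:2]))
bar=[plane(t,u,90) for u in((279.5,240.8),(333.5,241.2))];print('bar',bar)
print('nut',tri((t,(344.5,240.8)),(s,(328.9,234.2))))
# small: body base/outline check
print('S body top z~20',plane(t,(438.3,281),20),'L body',plane(t,(443.8,203),25))
print('proj S knob in top',proj(t,(417.9,-249.7,58)))
print(rel(o,(586,-270,150),0))
```

```text
pan (array([596.7, -75.6, 115.3]), [0.7, 0.7])
load [603.70095576 170.86432266  81.        ] [595.17828301 -75.63035493 119.        ]
axis yaw -0.0345617158320477 246.64197134971266
bar [array([504.33705776,  85.83244267,  90.        ]), array([500.7139872 , -25.29287667,  90.        ])]
nut (array([498.7, -47.4, 105.8]), [0.1, 0.1])
S body top z~20 [ 417.39014399 -251.93184613   20.        ] L body [ 589.05403665 -272.92039629   25.        ]
proj S knob in top [441.06426813 279.63991907]
(array([ 443.2, -105.3,   88.7]), -1.189, [[0.928, 0.373, -0.001], [0.373, -0.928, 0.002], [0.0, -0.002, -1.0]])
```

Careful with the scale: shifts go in shares of 500 mm and turns go in shares of pi rad. That gives: 384 mm / 500 = 0.768, 336 mm / 500 = 0.672, -1.12 rad / 3.1416 = -0.3565.

Call:
send_path(deltas="0.096,-0.024,0.016,0,0,-0.0446 | 0.192,-0.048,0.032,0,0,-0.0891 | 0.288,-0.072,0.048,0,0,-0.1337 | 0.384,-0.096,0.064,0,0,-0.1783 | 0.48,-0.12,0.08,0,0,-0.2228 | 0.576,-0.144,0.096,0,0,-0.2674 | 0.672,-0.168,0.112,0,0,-0.3119 | 0.768,-0.192,0.128,0,0,-0.3565", aperture=60)

```text
time_s: 0.95
position: [535.3, -300.5, 174.9]
orientation: [-2.29, -2.15, 0.0]
ft_force: [1.6, -1.1, 0.6]
gripper_width: 59.6
grip_force: 0.0
```

Run:
```python
from workcell import bot, viewer, telemetry
from h import *
o=telemetry.get_obs();print(rel(o,(586.5,-270.5,130),-0.035))
```

```text
(array([33.1, 49.2, 44.9]), -0.028, [[0.063, 0.998, -0.0], [0.998, -0.063, 0.0], [0.0, -0.0, -1.0]])
```

Scaled: 49 mm / 500 = 0.098, 44 mm / 500 = 0.088, -0.03 rad / 3.1416 = -0.0095.

Call:
send_path(deltas="0.03,0.05,0.04,0,0,0 | 0.062,0.098,0.088,0,0,-0.0095 | 0.062,0.098,0.088,0,0,-0.0095 | 0.062,0.098,0.088,0,0,-0.0095", aperture=60)

```text
time_s: 1.35
position: [584.6, -273.6, 130.2]
orientation: [-2.261, -2.177, 0.002]
ft_force: [-0.2, -0.2, -0.4]
gripper_width: 60.3
grip_force: 0.0
```

Run:
```python
from workcell import bot, viewer, telemetry
from h import *
import pickle
o=telemetry.get_obs();c=viewer.camera('wrist');c['obs']=o;pickle.dump(c,open('w1.pkl','wb'))
print(rel(o,(586.5,-270.5,49),-0.035));cv2.imwrite('pics/w1.png',c['pixels'][:,:,::-1])
```

```text
(array([ 3.1,  2. , 81.2]), -0.003, [[0.038, 0.999, -0.003], [0.999, -0.038, 0.001], [0.001, -0.003, -1.0]])
```

View pics/w1.png

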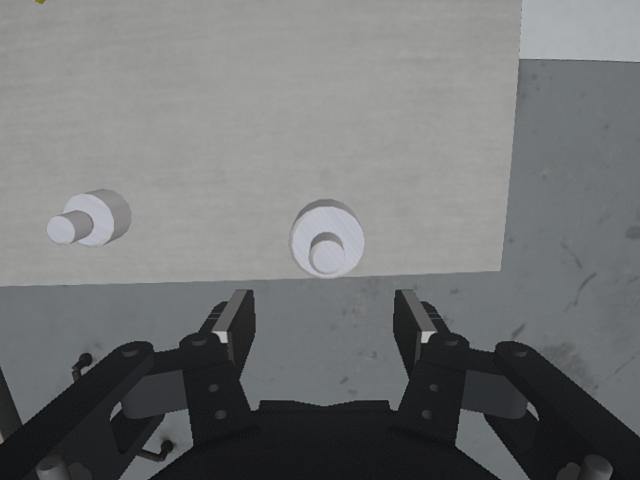

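The wrist view shows the large knob top at (327,256) and the small one at (62,229).

Run:
```python
from h import *
import pickle
c=pickle.load(open('w1.pkl','rb'));d=pickle.load(open('c0.pkl','rb'));s=d['scene'];t=d['top']
L=tri((c,(327,256)),(s,(342.2,193.5)),(t,(447,200.5)));S=tri((c,(62,229)),(s,(402.5,220.2)))
print(L,S,plane(c,(327,256),68),plane(c,(62,229),58))
print(rel(c['obs'],(*L[0][:2],50)))
```

```text
(array([ 585.8, -269.1,   69.1]), [0.8, 0.4, 1.0]) (array([ 418.3, -249. ,   57.6]), [0.9, 0.9]) [ 586.3573081  -268.75588892   68.        ] [ 419.48561275 -248.31788838   58.        ]
(array([ 4.5,  1.3, 80.2]), 0.0, [[0.038, 0.999, -0.003], [0.999, -0.038, 0.001], [0.001, -0.003, -1.0]])
```

Scaled: 80 mm / 500 = 0.16, 4.5 mm / 500 = 0.009.

Call:
send_path(deltas="0.009,0.003,0.07,0,0,0 | 0.009,0.003,0.13,0,0,0 | 0.009,0.003,0.16,0,0,0 | 0.009,0.003,0.16,0,0,0 | 0.009,0.003,0.16,0,0,0", aperture=44)

```text
time_s: 1.9
position: [586.5, -271.2, 52.6]
orientation: [2.265, 2.175, 0.0]
ft_force: [-0.3, -0.4, 0.1]
gripper_width: 43.8
grip_force: 0.0
```

Call:
send_path(deltas="0,0,0,0,0,0 | 0,0,0,0,0,0 | 0,0,0,0,0,0 | 0,0,0,0,0,0 | 0,0,0,0,0,0 | 0,0,0,0,0,0", aperture=0, force=40)

```text
time_s: 2.5
position: [587.4, -271.0, 53.3]
orientation: [2.262, 2.176, 0.0]
ft_force: [-1.6, -1.0, 6.2]
gripper_width: 20.5
grip_force: 39.3
```

Scaled: 170 mm / 500 = 0.34, 110 mm / 500 = 0.22.

Call:
send_path(deltas="0,0,-0.06,0,0,0 | 0,0,-0.15,0,0,0 | 0,0,-0.24,0,0,0 | 0.06,0,-0.3,0,0,0 | 0.14,0.006,-0.3,0,0,0 | 0.22,0.01,-0.3,0,0,0 | 0.29,0.016,-0.3,0,0,0 | 0.34,0.018,-0.3,0,0,0")

```text
time_s: 3.3
position: [602.0, -97.8, 201.5]
orientation: [-2.262, -2.178, -0.001]
ft_force: [-0.1, 0.2, -2.4]
gripper_width: 20.5
grip_force: 39.8
```

Call:
send_path(deltas="0,0,0,0,0,0 | 0,0,0,0,0,0 | 0,0,0,0,0,0")

```text
time_s: 3.6
position: [602.2, -101.2, 201.3]
orientation: [2.264, 2.177, -0.001]
ft_force: [-0.6, -0.2, -1.1]
gripper_width: 20.9
grip_force: 39.8
```

Run:
```python
from workcell import bot, viewer, telemetry
from h import *
o=telemetry.get_obs();print(rel(o,(595,-101,205)))
for n in('scene','wrist'):
    c=viewer.camera(n);cv2.imwrite(f'pics/{n}2.png',c['pixels'][:,:,::-1])
```

```text
(array([-0.1, -7.3, -3.7]), 0.0, [[0.039, 0.999, -0.0], [0.999, -0.039, -0.001], [-0.001, -0.0, -1.0]])
```

View pics/scene2.png

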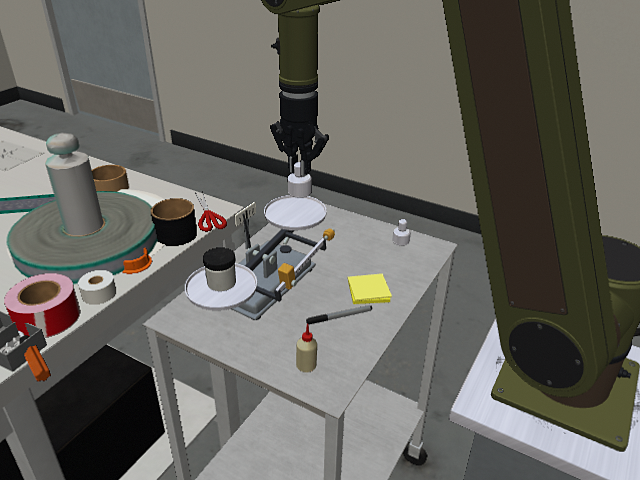

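The large weight hangs upright from the gripper just above the empty pan, at about (299,185).

Scaled: 34 mm / 500 = 0.068, 31 mm / 500 = 0.062.

Call:
send_path(deltas="0,-0.012,0.03,0,0,0 | 0,-0.014,0.054,0,0,0 | 0,-0.014,0.062,0,0,0 | 0,-0.014,0.068,0,0,0 | 0,-0.014,0.068,0,0,0 | 0,-0.014,0.068,0,0,0")

```text
time_s: 4.3
position: [595.9, -100.4, 167.8]
orientation: [2.264, 2.177, 0.001]
ft_force: [0.0, 1.2, -1.5]
gripper_width: 20.6
grip_force: 39.8
```

Call:
send_path(deltas="0,0,0.002,0,0,0 | 0,0,0.004,0,0,0 | 0,0,0.006,0,0,0 | 0,0,0.006,0,0,0 | 0,0,0.006,0,0,0")

```text
time_s: 4.8
position: [595.8, -100.3, 164.9]
orientation: [2.264, 2.177, 0.001]
ft_force: [0.9, -1.0, 0.1]
gripper_width: 20.6
grip_force: 39.9
```

Scaled: 3 mm / 500 = 0.006, 2 mm / 500 = 0.004.

Call:
send_path(deltas="0,0,0.002,0,0,0 | 0,0,0.004,0,0,0 | 0,0,0.006,0,0,0 | 0,0,0.006,0,0,0")

```text
time_s: 5.2
position: [595.6, -100.5, 161.4]
orientation: [2.264, 2.177, 0.0]
ft_force: [1.1, -1.9, -0.3]
gripper_width: 20.3
grip_force: 39.9
```

```bash
python3 - <<'E'
from workcell import bot, viewer, telemetry
from h import *
import pickle
d=pickle.load(open('c0.pkl','rb'))
c=viewer.camera('scene');pickle.dump(c,open('s3.pkl','wb'));x=c['pixels'][160:300,180:360,::-1]
y=d['scene']['pixels'][160:300,180:360,::-1]
cv2.imwrite('pics/s3.png',cv2.resize(np.hstack([y,x]),(800,312),interpolation=cv2.INTER_CUBIC))
E
```

```text
(no output)
```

View pics/s3.png

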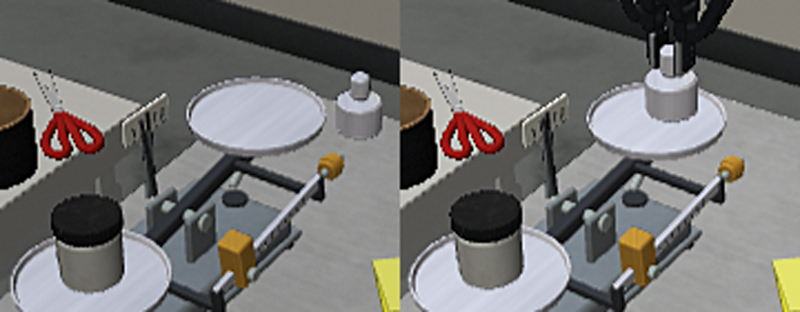

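The weight stands in the pan, and the pan has started to give way (its rim dropped a few pixels). I'll release it.

Call:
send_path(deltas="0,0,0,0,0,0 | 0,0,0,0,0,0 | 0,0,0,0,0,0 | 0,0,0,0,0,0", aperture=44)

```text
time_s: 5.65
position: [595.2, -100.1, 161.4]
orientation: [-2.264, -2.177, 0.0]
ft_force: [0.3, 0.4, -0.3]
gripper_width: 43.8
grip_force: 0.0
```

Call:
send_path(deltas="0,0,-0.03,0,0,0 | 0,0,-0.09,0,0,0 | 0,0,-0.16,0,0,0 | 0,0,-0.16,0,0,0 | 0,0,-0.16,0,0,0 | 0,0,-0.16,0,0,0 | 0,0,-0.16,0,0,0 | 0,0,-0.16,0,0,0")

```text
time_s: 6.45
position: [594.6, -100.1, 240.1]
orientation: [-2.263, -2.176, 0.002]
ft_force: [-0.0, -0.5, -0.3]
gripper_width: 44.0
grip_force: 0.0
```

Call:
send_path(deltas="0,0,0,0,0,0 | 0,0,0,0,0,0 | 0,0,0,0,0,0 | 0,0,0,0,0,0 | 0,0,0,0,0,0 | 0,0,0,0,0,0 | 0,0,0,0,0,0 | 0,0,0,0,0,0")

```text
time_s: 7.25
position: [595.3, -100.2, 241.5]
orientation: [2.264, 2.178, 0.0]
ft_force: [-0.3, 0.8, -1.1]
gripper_width: 44.1
grip_force: 0.0
```

```bash
python3 - <<'E'
from workcell import bot, viewer, telemetry
from h import *
import pickle
d=pickle.load(open('c0.pkl','rb'))
c=viewer.camera('scene');pickle.dump(c,open('s4.pkl','wb'))
def nut(c):
    hsv=cv2.cvtColor(c['pixels'],cv2.COLOR_RGB2HSV);m=cv2.inRange(hsv,(10,120,90),(22,255,255))
    r=[]
    for x0,y0,x1,y1 in((310,215,345,260),(265,245,310,300)):
        q=np.argwhere(m[y0:y1,x0:x1]);r.append((q.mean(0)[::-1]+[x0,y0]).round(2).tolist())
    return r
print(nut(d['scene']),nut(c))
x=c['pixels'][160:300,180:360,::-1]
y=d['scene']['pixels'][160:300,180:360,::-1]
cv2.imwrite('pics/s4.png',cv2.resize(np.hstack([y,x]),(800,312),interpolation=cv2.INTER_CUBIC))
E
```

```text
[[328.58, 233.1], [284.78, 273.82]] [[329.03, 234.33], [285.47, 273.09]]
```

View pics/s4.png

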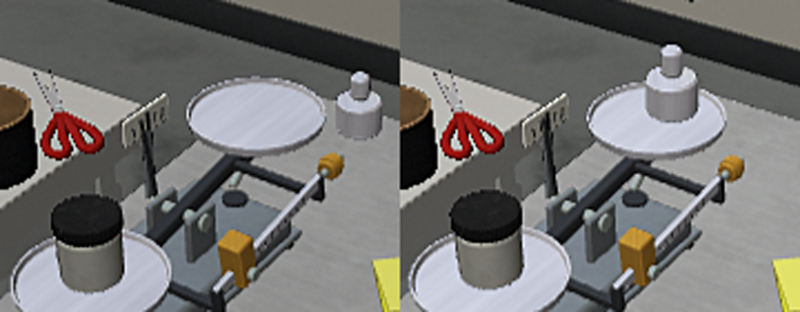

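The nut dropped about 1.2 px, so the beam is off its stop at roughly -0.12 rad. That means the jar is about 348 g, so the large weight plus the poise is enough and the small weight stays on the cart. Next I move over the poise.

Scaled: 200 mm / 500 = 0.4, 185 mm / 500 = 0.37.

Call:
send_path(deltas="0.07,-0.036,0,0,0,0 | 0.15,-0.076,0,0,0,0 | 0.23,-0.116,0,0,0,0 | 0.31,-0.156,0,0,0,0 | 0.37,-0.186,0.04,0,0,0 | 0.4,-0.202,0.08,0,0,0 | 0.4,-0.202,0.08,0,0,0 | 0.4,-0.202,0.08,0,0,0", aperture=44)

```text
time_s: 8.1
position: [502.3, 103.6, 201.6]
orientation: [2.263, 2.179, -0.001]
ft_force: [0.8, -0.0, 0.6]
gripper_width: 43.6
grip_force: 0.0
```

```bash
python3 - <<'E'
from workcell import bot, viewer, telemetry
from h import *
import pickle
o=telemetry.get_obs();c=viewer.camera('wrist');c['obs']=o;s=viewer.camera('scene')
cv2.imwrite('pics/w5.png',c['pixels'][:,:,::-1]);pickle.dump((c,s),open('w5.pkl','wb'))
W=Ro.from_rotvec(o['orientation']).as_matrix();print(o['position'],W.round(3).tolist())
E
```

```text
[502.31535473 103.60552889 201.55922342] [[0.038, 0.999, -0.0], [0.999, -0.038, -0.001], [-0.001, -0.0, -1.0]]
```

View pics/w5.png

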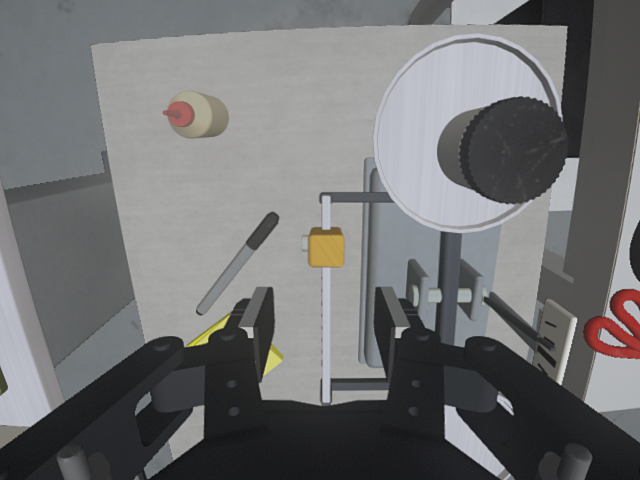

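The wrist view shows the poise's top face centred at about (326.5,245), with a small screw on its -x side at (305,243). The bar runs along column 325, and the jar is untouched at (512,150).

Run:
```python
from h import *
import pickle
c,s=pickle.load(open('w5.pkl','rb'))
X=tri((c,(326.5,245)),(s,(287.5,266.3)));print(X,plane(c,(326.5,245),118))
print(rel(c['obs'],(*X[0][:2],106)))
```

```text
(array([502.2, 107.4, 119.9]), [2.7, 2.7]) [504.11524714 108.73949593 118.        ]
(array([ 3.8, -0.3, 95.6]), 0.0, [[0.038, 0.999, -0.0], [0.999, -0.038, -0.001], [-0.001, -0.0, -1.0]])
```

Scaled: 95 mm / 500 = 0.19, 88 mm / 500 = 0.176.

Call:
send_path(deltas="0.006,0.001,0.07,0,0,0 | 0.006,0.001,0.14,0,0,0 | 0.006,0.001,0.176,0,0,0 | 0.006,0.001,0.19,0,0,0 | 0.006,0.001,0.19,0,0,0", aperture=44)

```text
time_s: 8.7
position: [503.5, 105.7, 106.3]
orientation: [-2.266, -2.176, 0.001]
ft_force: [-0.3, 0.0, 0.3]
gripper_width: 43.9
grip_force: 0.0
```

Call:
send_path(deltas="0,0,0,0,0,0 | 0,0,0,0,0,0 | 0,0,0,0,0,0 | 0,0,0,0,0,0 | 0,0,0,0,0,0", aperture=0, force=20)

```text
time_s: 9.2
position: [503.6, 106.7, 107.4]
orientation: [2.263, 2.177, 0.003]
ft_force: [-0.5, -0.2, 4.8]
gripper_width: 23.4
grip_force: 23.7
```

Scaled: -75 mm / 500 = -0.15, -6.2 mm / 500 = -0.0124.

Call:
send_path(deltas="-0.02,0,-0.0024,0,0,0 | -0.04,0,-0.005,0,0,0 | -0.06,0,-0.0076,0,0,0 | -0.08,0,-0.01,0,0,0 | -0.1,0,-0.0124,0,0,0 | -0.12,0,-0.0124,0,0,0 | -0.136,0,-0.0124,0,0,0 | -0.15,0,-0.0124,0,0,0")

```text
time_s: 10.0
position: [500.9, 31.6, 114.2]
orientation: [2.264, 2.176, 0.004]
ft_force: [-0.9, 0.7, 8.1]
gripper_width: 23.3
grip_force: 24.6
```

Call:
send_path(deltas="0,0,0,0,0,0 | 0,0,0,0,0,0 | 0,0,0,0,0,0")

```text
time_s: 10.3
position: [500.9, 31.4, 114.0]
orientation: [2.263, 2.176, 0.003]
ft_force: [-2.7, -0.2, 10.0]
gripper_width: 23.3
grip_force: 24.8
```

Call:
send_path(deltas="0,0,0,0,0,0 | 0,0,0,0,0,0 | 0,0,0,0,0,0 | 0,0,0,0,0,0", aperture=44)

```text
time_s: 10.7
position: [499.7, 31.6, 112.3]
orientation: [-2.264, -2.177, 0.001]
ft_force: [-0.3, -0.2, 0.2]
gripper_width: 44.1
grip_force: 0.0
```

Call:
send_path(deltas="0,0,-0.06,0,0,0 | 0,0,-0.14,0,0,0 | 0,0,-0.19,0,0,0 | 0,0,-0.19,0,0,0 | 0,0,-0.19,0,0,0 | 0,0,-0.19,0,0,0 | 0,0,-0.19,0,0,0 | 0,0,-0.19,0,0,0")

```text
time_s: 11.5
position: [499.1, 31.6, 206.4]
orientation: [-2.263, -2.176, 0.003]
ft_force: [-0.7, 0.1, -0.1]
gripper_width: 44.4
grip_force: 0.0
```

Call:
send_path(deltas="0,0,0,0,0,0 | 0,0,0,0,0,0 | 0,0,0,0,0,0 | 0,0,0,0,0,0 | 0,0,0,0,0,0 | 0,0,0,0,0,0 | 0,0,0,0,0,0 | 0,0,0,0,0,0")

```text
time_s: 12.3
position: [499.9, 31.6, 207.7]
orientation: [2.264, 2.178, 0.0]
ft_force: [0.3, -0.4, -0.5]
gripper_width: 43.9
grip_force: 0.0
```

Call:
send_path(deltas="0,0,0,0,0,0 | 0,0,0,0,0,0 | 0,0,0,0,0,0 | 0,0,0,0,0,0 | 0,0,0,0,0,0 | 0,0,0,0,0,0")

```text
time_s: 12.9
position: [499.9, 31.6, 207.7]
orientation: [2.264, 2.178, -0.0]
ft_force: [-0.6, -0.6, -0.2]
gripper_width: 44.2
grip_force: 0.0
```

Run:
```python
from workcell import bot, viewer, telemetry
from h import *
import pickle
d=pickle.load(open('c0.pkl','rb'))['scene']
c=viewer.camera('scene');t=viewer.camera('top');pickle.dump((c,t),open('s6.pkl','wb'))
x=c['pixels'][160:310,180:360,::-1]
cv2.imwrite('pics/s6.png',cv2.resize(x,(720,600),interpolation=cv2.INTER_CUBIC))
```

```text
(no output)
```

View pics/s6.png

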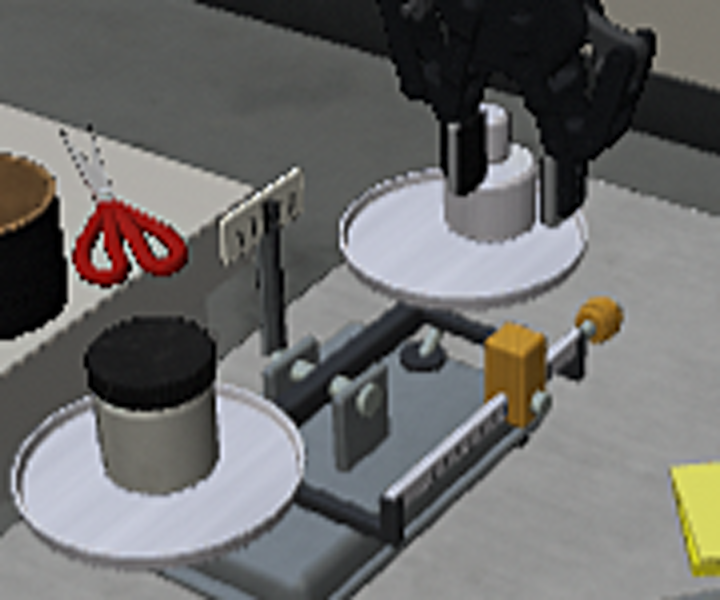

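The pointer now stands close to the thick mark, near (272,215) in the crop. Both pans look level, and the jar and weight are upright. I'll measure the tilt from the nut and from the pan rims.

Run:
```python
from h import *
import pickle
d=pickle.load(open('c0.pkl','rb'));c,t=pickle.load(open('s6.pkl','rb'));c4=pickle.load(open('s4.pkl','rb'))
ax=np.array([1,-.0345,0]);ax/=np.linalg.norm(ax);pv=np.array([599.5,47.6,72.])
def nut(c,box):
    hsv=cv2.cvtColor(c['pixels'],cv2.COLOR_RGB2HSV);m=cv2.inRange(hsv,(10,120,90),(22,255,255))
    x0,y0,x1,y1=box;q=np.argwhere(m[y0:y1,x0:x1]);return (q.mean(0)[::-1]+[x0,y0])
n0=nut(d['scene'],(318,215,345,250));X0=tri((d['top'],(344.5,240.8)),(d['scene'],n0))[0]
# pan rim: extreme columns/bottom of white mask
def pan(c,x0,x1,y0,y1):
    hsv=cv2.cvtColor(c['pixels'],cv2.COLOR_RGB2HSV);m=cv2.inRange(hsv,(0,0,175),(180,40,255))[y0:y1,x0:x1]
    N,l,st,_=cv2.connectedComponentsWithStats(m);i=1+st[1:,4].argmax();a=st[i]
    return a[0]+x0,a[1]+y0+a[3],a[2:4].tolist()
for cc in(d['scene'],c4,c):
    n=nut(cc,(318,215,345,250))
    best=min(((np.linalg.norm(proj(cc,pv+Ro.from_rotvec(ax*a).apply(X0-pv))-proj(cc,X0)-(n-n0)),a+(-.15)) for a in np.linspace(-.02,.32,341)))
    print(n,best,'weight pan',pan(cc,255,335,190,240),'load pan',pan(cc,180,260,255,312))
print('pan bottom px per mm z', (proj(c,(560,-75,100))-proj(c,(560,-75,110)))/10)
```

```text
[328.58441558 233.1038961 ] (np.float64(0.0), np.float64(-0.15)) weight pan (np.int32(265), np.int32(227), [62, 30]) load pan (np.int32(185), np.int32(307), [72, 44])
[329.02531646 234.32911392] (np.float64(0.14263312740670678), np.float64(-0.11099999999999999)) weight pan (np.int32(265), np.int32(229), [62, 30]) load pan (np.int32(184), np.int32(306), [73, 51])
[329.5        238.65277778] (np.float64(0.08002218653084606), np.float64(0.01200000000000001)) weight pan (np.int32(265), np.int32(234), [62, 29]) load pan (np.int32(183), np.int32(299), [73, 44])
pan bottom px per mm z [-0.00152871  0.39730361]
```

Run:
```python
from h import *
import pickle
d=pickle.load(open('c0.pkl','rb'));c,t=pickle.load(open('s6.pkl','rb'));c4=pickle.load(open('s4.pkl','rb'))
pv=np.array([599.5,47.6,72.])
def shift(a,b,x0,y0,x1,y1,S=10,m=12):
    g=lambda c,x0,y0,x1,y1:cv2.resize(cv2.cvtColor(c['pixels'],cv2.COLOR_RGB2GRAY)[y0:y1,x0:x1],None,fx=S,fy=S,interpolation=cv2.INTER_CUBIC)
    r=cv2.matchTemplate(g(b,x0-m,y0-m,x1+m,y1+m),g(a,x0,y0,x1,y1),cv2.TM_CCOEFF_NORMED)
    _,v,_,l=cv2.minMaxLoc(r);return l[0]/S-m,l[1]/S-m,round(v,3)
P0=np.array([603,171,120.])   # jar upper body
for n,cc in(('after L',c4),('now',c)):
    for reg in((200,246,240,292),(202,246,238,264),(186,285,254,306)):
        dx,dy,v=shift(d['scene'],cc,*reg)
        k=(proj(cc,P0+[0,0,10])-proj(cc,P0))[1]/10
        h=dy/k;print(n,(dx,dy,v),'rise',round(h,1),'tilt',round(np.arcsin(h/125-np.sin(.15)),4))
```

```text
after L (-0.3000000000000007, -1.8000000000000007, 0.983) rise 4.1 tilt -0.1168
after L (-0.3000000000000007, -1.6999999999999993, 0.945) rise 3.9 tilt -0.1187
after L (-0.40000000000000036, -1.6999999999999993, 0.983) rise 3.9 tilt -0.1187
now (-1.1999999999999993, -8.0, 0.966) rise 18.3 tilt -0.0034
now (-1.0999999999999996, -8.2, 0.882) rise 18.7 tilt 0.0003
now (-1.4000000000000004, -7.7, 0.974) rise 17.6 tilt -0.0089
```

The estimates run from about -0.009 to +0.012 rad. There's plenty of time, so I'll check the pointer against the index plate head-on with the wrist camera.

Careful with the scale: shifts go in shares of 500 mm and turns go in shares of pi rad. That gives: -53 mm / 500 = -0.106, -45 mm / 500 = -0.09, -0.8 rad / 3.1416 = -0.2546.

Call:
send_path(deltas="-0.02,0.01,-0.03,0,0,0 | -0.04,0.02,-0.044,-0.0446,0,0 | -0.06,0.034,-0.044,-0.0891,0,0 | -0.076,0.048,-0.044,-0.1337,0,0 | -0.09,0.062,-0.044,-0.1783,0,0 | -0.106,0.076,-0.044,-0.2228,0,0 | -0.106,0.084,-0.044,-0.2546,0,0 | -0.106,0.084,-0.044,-0.2546,0,0")

```text
time_s: 13.8
position: [541.4, -10.4, 231.5]
orientation: [1.799, 1.759, 0.73]
ft_force: [0.6, 0.7, 0.1]
gripper_width: 44.0
grip_force: 0.0
```

Call:
send_path(deltas="0,0,0,0,0,0 | 0,0,0,0,0,0 | 0,0,0,0,0,0")

```text
time_s: 14.1
position: [543.3, -10.2, 232.5]
orientation: [1.798, 1.761, 0.73]
ft_force: [-0.1, -0.1, 0.7]
gripper_width: 44.1
grip_force: 0.0
```

Run:
```python
from workcell import bot, viewer, telemetry
from h import *
import pickle
o=telemetry.get_obs();c=viewer.camera('wrist');c['obs']=o;pickle.dump(c,open('w7.pkl','wb'))
T=c['tool_from_camera'];W=Ro.from_rotvec(o['orientation']).as_matrix()
print('cam',o['position']+W@T[:3,3])
cv2.imwrite('pics/w7.png',cv2.resize(c['pixels'][60:260,220:440,::-1],None,fx=3,fy=3,interpolation=cv2.INTER_CUBIC)[:600])
```

```text
cam [451.0133277   58.68852715 331.25215255]
```

View pics/w7.png

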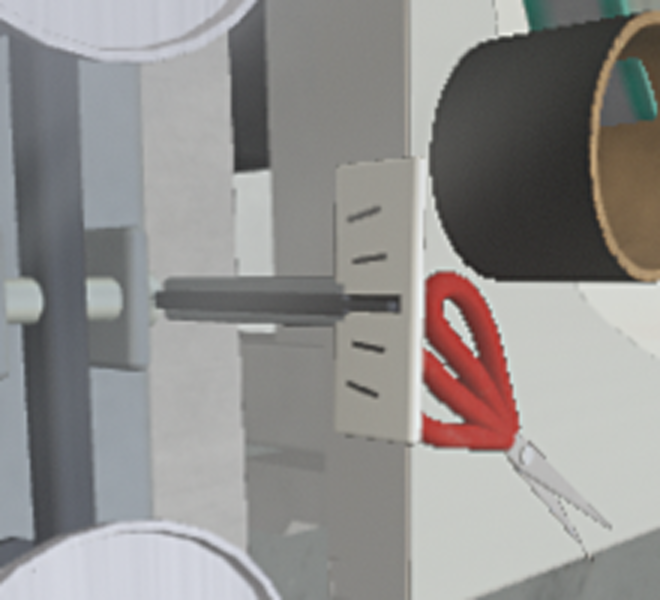

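The pointer lies right over the thick centre mark at crop (372,302), midway between the side marks, so the beam is level. Nothing is touching it, so I'm handing the job in.

```bash
python3 -c "
from workcell import bot, viewer, telemetry
print(bot.finish_job())"
```

```text
the job is handed in; nothing more can be done
None
```

I handed the job in with the beam level, the pointer on its centre mark: the jar weighs about 348 g (within roughly 10 g), balanced by the large weight and about 75 mm of poise travel, and the small weight stays on the cart.

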